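Find the tin that rattles and hold it out

TASK

One of the three sealed tins on the cutting mat has a brass ball knob loose inside it; in the other two everything is packed tight, and they look the same. Pick the tins up one at a time and shake them lengthwise, a few good strokes back and forth, until you find the one that rattles; stand any quiet tin back upright in its own place and leave everything else on the bench alone. Hold the rattling tin out to me, level and lid up, still, over the middle of the brown leather pad and a good hand's breadth (15 to 25 cm) above it, and finish while you are holding it there.

Things in the scene. Friction and masses are not known exactly. Their poses are not given: they have to be found in the camera images.
- tin_a_mid (a point): centre (24 mm above the underside) of one of three sealed tins that look exactly alike: plain tinplate, 110 mm long (its x), 60 mm wide (its y), 48 mm high (its z), flat parallel sides, slip lid up, a paper seal on each short end; 0.2 to 0.8 kg, their weights differing anyhow by up to 0.4 kg. Which one holds the loose knob is drawn afresh each time, whatever its letter or place
- tin_b_mid (a point): centre (24 mm above the underside) of one of three sealed tins that look exactly alike: plain tinplate, 110 mm long (its x), 60 mm wide (its y), 48 mm high (its z), flat parallel sides, slip lid up, a paper seal on each short end; 0.2 to 0.8 kg, their weights differing anyhow by up to 0.4 kg. Which one holds the loose knob is drawn afresh each time, whatever its letter or place
- tin_c_mid (a point): centre (24 mm above the underside) of one of three sealed tins that look exactly alike: plain tinplate, 110 mm long (its x), 60 mm wide (its y), 48 mm high (its z), flat parallel sides, slip lid up, a paper seal on each short end; 0.2 to 0.8 kg, their weights differing anyhow by up to 0.4 kg. Which one holds the loose knob is drawn afresh each time, whatever its letter or place
- tin_a: the whole of the tin of tin_a_mid, origin at the centre of its underside. If it is the rattling one, a solid brass ball 36 mm across, 0.2 kg, rolls loose in it, some 30 mm either way lengthwise: each brisk stroke throws it against the leading end, where it stays, and the tin grows heavier at that end (once the arm has settled, the moment on the wrist differs by about 0.13 N m between the two ends). In a quiet tin nothing shifts
- tin_b: the whole of the tin of tin_b_mid, origin at the centre of its underside. If it is the rattling one, a solid brass ball 36 mm across, 0.2 kg, rolls loose in it, some 30 mm either way lengthwise: each brisk stroke throws it against the leading end, where it stays, and the tin grows heavier at that end (once the arm has settled, the moment on the wrist differs by about 0.13 N m between the two ends). In a quiet tin nothing shifts
- tin_c: the whole of the tin of tin_c_mid, origin at the centre of its underside. If it is the rattling one, a solid brass ball 36 mm across, 0.2 kg, rolls loose in it, some 30 mm either way lengthwise: each brisk stroke throws it against the leading end, where it stays, and the tin grows heavier at that end (once the arm has settled, the moment on the wrist differs by about 0.13 N m between the two ends). In a quiet tin nothing shifts
- pad_top (a point): centre of the top of the brown leather pad, 160 (x) x 180 (y) x 14 mm, lying on the bench; this point is 14 mm above the bench
- mat: dark green cutting mat, 340 (x) x 480 (y) x 3 mm, fixed on the bench, on which the tins stand (their undersides 3 mm above the bench). Origin: centre of its underside
- screw_lid: bystander: a turned dark wooden screw lid, knurled disc 66 mm across with its threaded stem up, 60 mm tall; stands on the mat among the tins. Origin: centre of its underside
- sanding_block: bystander: a cork sanding block 100 x 60 x 28 mm on the mat. Origin: centre of its underside
- glue_jar: bystander: a small jar with a white cap, 54 mm across, 62 mm tall, standing on the mat. Origin: centre of its underside
- brush: bystander: a brush 170 mm long lying on the bench to the right of the mat. Origin: about its middle, its x axis along the brush
- mallet: bystander: a hammer-shaped wooden mallet 260 mm long lying on the bench. Origin: about its middle, its x axis along the handle towards the head
- sample_tile: bystander: a flat painted sample tile 90 x 90 x 8 mm lying on the bench. Origin: centre of its underside
- wax_bottle: bystander: an amber bottle 56 mm across, 120 mm tall, standing on the bench. Origin: centre of its underside

How it is judged:
By the outcome, as a careful person would: the job done as asked, in the order asked, and still so for the second after the job is handed in, while the arm keeps its last pose, push and grip.
It also fails if it takes over 72 s, if anything falls off the work surface, if the arm or the gripper's body presses on something with over 40 N, if the wrist force passes 120 N, or if a joint passes its speed limit or range.

ROBOT

A 6-joint arm with a two-finger parallel gripper is mounted at the origin on the work surface. World frame = base frame: x ahead of the robot, y to its left, z up, the work surface at z = 0. Lengths are in m, angles in rad, forces in N, time in s.
With the tool pointing down it reaches from about 0.35 to 0.975 m from the base axis. Payload 4.9 kg.
Tool frame: the origin (TCP) lies on the mounting face of the last link; the fingertips stand 173 mm ahead of it and the grasp point (between the pads) lies 155 mm ahead of it; z points along the fingers, y is the direction in which the jaws open and shut (so a half turn about z gives the same grasp; the last joint's range is limited). The gripper opens to 85 mm and grips with 20 to 120 N. Pads are 22 mm wide; open, the fingers measure 114 mm over their backs; the gripper's body (76 mm by 85 mm) begins 54 mm behind the grasp point. The pads swing forward as they close: fully open they stand 13 mm farther back than shut.
Start: joints at [1.196, 0.053, 1.613, -0, 1.476, -0.119], TCP at [0.158, 0.605, 0.405] pointing down, gripper open.
Joint ranges: [-3.01, 3.01], [-1.01, 2.22], [0.06, 2.58], [-1.02, 4.17], [0.09, 2.62], [-3.14, 3.14]. Speed limits (rad/s): [2.57, 2.57, 3.14, 3.14, 3.14, 3.14].

INTERFACE

Orientations are given as a unit quaternion [w, x, y, z].
In Python, from plant import manip gives the robot as it stands.
- The arm moves only by the tool play_rows, never from a script. Its argument "increments" is a list of rows, each an object with "offset": the shift along the tool's x, y, z in mm, a list of three; "twist": the turn about the tool's z in rad; "grip": the opening, from 0 (shut) to 1 (fully open). In form: [{"offset": [dx, dy, dz], "twist": twist, "grip": grip}, ...]. A call has 1 to 5 rows; each row is the pose to reach, as a shift and turn from the pose commanded when the call began, along the tool's axes at that moment; what a row does not reach only later rows make up. A row lasts 1/12 s, in which the tool goes at most 41.7 mm and 7.16 degrees, less where a joint would pass 70% of its speed; a pose out of reach is approached as far as the arm can. A call with a gripper value outside its range is refused whole. The fingers move at their own pace and stop on an object; the grip force is fixed at half the most. Time passes only in rows, so rows that repeat a pose let the fingers close. It gives the time, the measured TCP pose, the force and the opening at its end, in the units of the state.
- manip.state(): the state, without advancing time (a new reading comes with each control period).
- manip.grab_frame(name): name is "scene" or "top"; returns the picture (420x560x3 uint8, blue, green, red); there is no depth.
- manip.get_calibration(name): a dict with "fx", "fy", "cx", "cy" (pixels), "k1" (the pictures are not rectified: a ray, as slopes to the right and down, at radius r is drawn at 1 + k1 r^2 times it, then the intrinsics apply), "T" (4x4, takes a point from camera to world coordinates). Camera axes: x right, y down, z forward; pixel columns grow to the right and rows downward; lengths in m; the calibration is good to about 2 mm. A picture is of the moment at which its call begins. get_calibration takes no time and is no camera call.
- manip.job_done(): hands the job in, once; it reports no verdict.
Trained networks look in the newest picture that a camera, given by its name, has taken for a name from the list of things; names that differ only in an ending like _2 or _b are one class to them, and where a whole thing is asked for, a point or a joint stands for the part that bears it (a point fixed in the world has none). Each returns a list of dicts, best first, with "p" (0 to 1); they miss things now and then, are a little off and sometimes report something else, mostly with a low value. They report only what shows in the picture. A call takes as long as a camera call.
- manip.boxes_of(query, camera): "xyz" ([x, y, z] in m, in the coordinates of the camera as it stood for that picture, good to about 4 mm: the middle of the surface that is visible of it).
- manip.tip_of(query, camera): "xyz" ([x, y, z] in m, in the coordinates of the camera as it stood for that picture, good to about 4 mm: a listed point, or the origin of a listed thing).
The state is a dict: "time": time; "joint_pos": joint angles; "joint_vel": joint speeds; "joint_efforts": joint torques, N m; "tool_pos": TCP position; "tool_rot": TCP orientation; "contact_force": force on the tool from outside, world axes, zero at the start; "ft_torque": the same for the moment, N m; "gripper_width": opening from 0.0 (shut) to 1.0 (fully open).
Only numpy, scipy, OpenCV 4.12 (cv2) and the standard library are available. Lean on these libraries where they do the work, as an engineer would, in place of code of your own. Each camera call takes 0.05 s, during which the arm holds its last target. There are 200 camera calls.

## Working session

There is one attempt and no reset: what is moved stays moved. The work goes in short steps, Python scripts to look and compute and a tool call to move; the robot and the scene stay as the last step left them, time stands still between calls to the robot, and variables do not carry over. Pictures are saved under pics/ and viewed, about 8 in all and at most 12, crops included, and the job is handed in when it is done.

Besides the shell and the picture viewer there is one more tool, called by a JSON object that holds its "op" and its "data", one argument or row to a line. play_rows: Moves the arm, as the interface text tells. Its arguments: {"type":"object","properties":{"increments":{"type":"array"}},"required":["increments"]}

```bash
mkdir -p pics; cat > h.py <<'E'
from plant import manip
import numpy as np, cv2
def world(cam,p):
    T=np.array(manip.get_calibration(cam)["T"]); return (T@np.append(p,1))[:3]
def pix2plane(cam,u,v,z):
    c=manip.get_calibration(cam); T=np.array(c["T"])
    K=np.array([[c["fx"],0,c["cx"]],[0,c["fy"],c["cy"]],[0,0,1.]])
    n=cv2.undistortPoints(np.array([[[u,v]]],float),K,np.array([c["k1"],0,0,0.]))[0,0]
    d=T[:3,:3]@[n[0],n[1],1]; o=T[:3,3]; return o+d*(z-o[2])/d[2]
E
python3 - <<'E'
from h import *
for c in("top","scene"): cv2.imwrite(f"pics/{c}0.png",manip.grab_frame(c))
for q in("tin_a_mid","pad_top","screw_lid","sanding_block","glue_jar","mat","wax_bottle"):
  for r in manip.tip_of(q,"top"): print(q,round(r["p"],2),world("top",r["xyz"]).round(3))
print(manip.state())
E
```

```text
tin_a_mid 0.87 [ 0.448 -0.041  0.024]
pad_top 0.88 [0.582 0.264 0.016]
pad_top 0.72 [ 0.633 -0.032  0.001]
screw_lid 0.83 [ 0.43  -0.168  0.   ]
screw_lid 0.42 [ 0.527 -0.188 -0.001]
sanding_block 0.89 [ 0.611 -0.358  0.004]
sanding_block 0.59 [ 0.527 -0.188  0.001]
sanding_block 0.24 [ 0.431 -0.17   0.002]
glue_jar 0.63 [ 0.63  -0.028  0.004]
mat 0.9 [ 0.526 -0.19   0.002]
wax_bottle 0.81 [ 0.781 -0.103 -0.001]
wax_bottle 0.38 [ 0.469 -0.357  0.027]
{'time': 0.45, 'joint_pos': array([ 1.19599703e+00,  5.27636090e-02,  1.61296313e+00, -2.39765004e-05,
        1.47600204e+00, -1.18968106e-01]), 'joint_vel': array([ 0.00052886,  0.00080482, -0.00133108,  0.00036557,  0.0003598 ,
        0.00019958]), 'joint_efforts': array([-4.83038712e-04, -3.93128479e+01, -3.69909382e+01, -1.49683697e-04,
        1.92606356e-03, -3.42920423e-06]), 'tool_pos': array([0.15813005, 0.60464056, 0.40462634]), 'tool_rot': array([-5.06063653e-06,  1.27565921e-01,  9.91830092e-01, -6.89144420e-05]), 'contact_force': array([0.0742116 , 0.28400166, 0.15765905]), 'ft_torque': array([-0.00187404, -0.01943437, -0.05458902]), 'gripper_width': 1.0008332233738662}
```

View pics/top0.png

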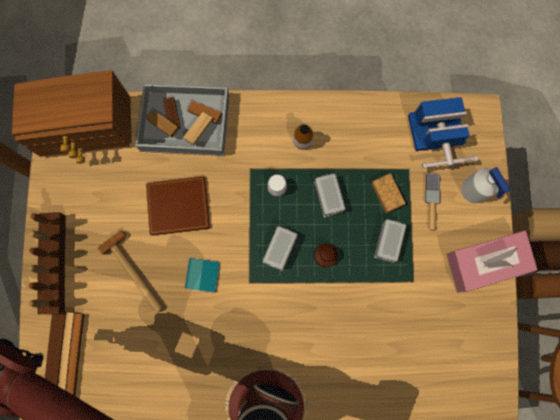

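View pics/scene0.png

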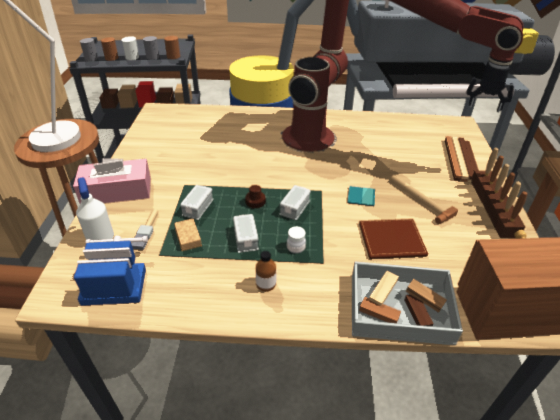

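Top view: tins at about (330,195), (281,248) and (391,241), the screw lid at (326,255), jar (277,185), cork block (388,193) and pad (178,205). The next step is to segment the tins.

```bash
python3 - <<'E'
from h import *
im=cv2.imread("pics/top0.png")
big=cv2.resize(im[160:290,240:420],None,fx=4.4,fy=4.4,interpolation=cv2.INTER_CUBIC)
hsv=cv2.cvtColor(im,cv2.COLOR_BGR2HSV)
m=((hsv[...,2]>95)&(hsv[...,1]<75)).astype(np.uint8)
out=big.copy()
for c in cv2.findContours(m,cv2.RETR_EXTERNAL,cv2.CHAIN_APPROX_NONE)[0]:
    a=cv2.contourArea(c); x,y,w,h=cv2.boundingRect(c)
    if a<250 or not(250<x<410 and 168<y<280): continue
    r=cv2.minAreaRect(c); b=cv2.boxPoints(r)
    cv2.polylines(out,[((b-[240,160]+.5)*4.4).astype(int)],True,(0,0,255),1)
    P=np.array([pix2plane("top",*q,.049)[:2] for q in b]); e=[P[1]-P[0],P[2]-P[1]]
    L=max(e,key=np.linalg.norm); print(P.mean(0).round(4),[round(np.linalg.norm(k),3) for k in e],"yaw",np.degrees(np.arctan2(L[1],L[0])).round(1),a)
cv2.imwrite("pics/crop.png",out)
for cam in("top","scene"):
  for q in("tin_a_mid","tin_a"):
    manip.grab_frame(cam)
    for f in (manip.tip_of,manip.boxes_of):
      for r in f(q,cam): print(cam,q,f.__name__,round(r["p"],2),world(cam,r["xyz"]).round(3))
print(np.array(manip.get_calibration("top")["T"]).round(3))
E
```

```text
[ 0.4496 -0.0366] [np.float64(0.114), np.float64(0.063)] yaw -22.1 822.5
[ 0.4696 -0.3517] [np.float64(0.116), np.float64(0.067)] yaw -15.8 822.5
[ 0.6018 -0.1802] [np.float64(0.067), np.float64(0.118)] yaw -167.0 793.5
[ 0.6314 -0.0272] [np.float64(0.052), np.float64(0.062)] yaw 179.9 295.0
top tin_a_mid call 0.86 [ 0.448 -0.041  0.028]
top tin_a_mid call 0.64 [ 0.449 -0.038  0.049]
top tin_a_mid call 0.4 [ 0.468 -0.349  0.053]
top tin_a call 0.87 [ 0.604 -0.181  0.003]
top tin_a call 0.8 [ 0.448 -0.036  0.004]
top tin_a call 0.67 [ 0.474 -0.353  0.005]
top tin_a call 0.28 [ 0.614 -0.36   0.005]
top tin_a call 0.94 [ 0.448 -0.037  0.051]
top tin_a call 0.88 [ 0.469 -0.349  0.055]
top tin_a call 0.74 [ 0.604 -0.179  0.048]
scene tin_a_mid call 0.8 [ 0.448 -0.035  0.028]
scene tin_a_mid call 0.56 [ 0.473 -0.04   0.05 ]
scene tin_a call 0.91 [ 0.453 -0.038  0.006]
scene tin_a call 0.78 [ 0.468 -0.358  0.001]
scene tin_a call 0.63 [ 0.605 -0.179  0.005]
scene tin_a call 0.82 [ 0.479 -0.038  0.053]
scene tin_a call 0.57 [ 0.633 -0.179  0.055]
scene tin_a call 0.56 [ 0.49  -0.351  0.048]
scene tin_a call 0.21 [ 0.63  -0.352  0.033]
[[-0.    -0.981  0.193  0.284]
 [-1.    -0.    -0.003 -0.04 ]
 [ 0.003 -0.193 -0.981  1.528]
 [ 0.     0.     0.     1.   ]]
```

View pics/crop.png

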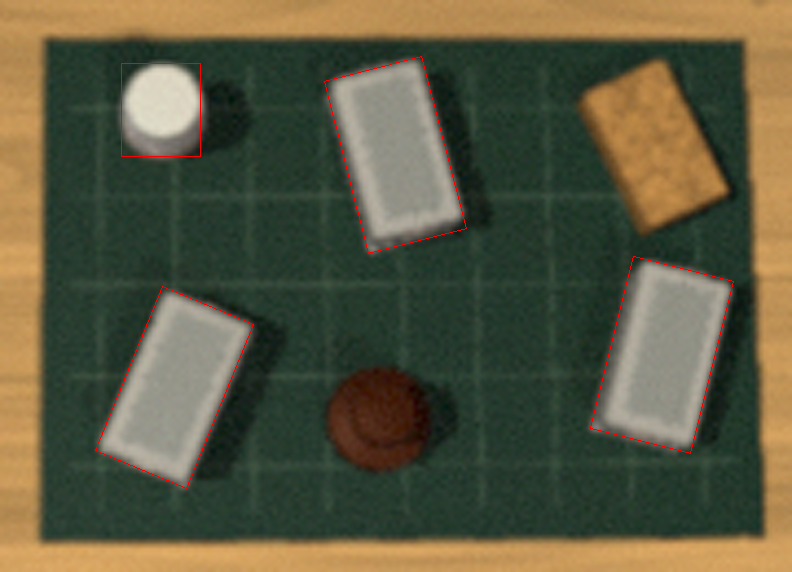

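```bash
cat >> h.py <<'E'
from scipy.spatial.transform import Rotation as Ro
def go(x,y,z,yaw):
    s=manip.state(); q=s["tool_rot"]; R=Ro.from_quat([q[1],q[2],q[3],q[0]]).as_matrix()
    d=R.T@(np.array([x,y,z])-s["tool_pos"])*1000
    cur=np.degrees(np.arctan2(R[1,0],R[0,0])); dy=(yaw-cur+90)%180-90
    print("t",round(s["time"],2),"pos",s["tool_pos"].round(4),"yaw",round(cur,1),"offset",d.round(1),"len",np.linalg.norm(d).round(),"twist",round(-np.radians(dy),3),"tilt",np.degrees(R[:2,2]).round(2),"F",s["contact_force"].round(2),"M",s["ft_torque"].round(3),"g",round(s["gripper_width"],3))
E
python3 -c "
from h import *
go(.449,-.037,.33,-22)"
```

```text
t 1.05 pos [0.1581 0.6047 0.4047] yaw 165.3 offset [-443.7 -547.2   74.7] len 708.0 twist 0.128 tilt [0. 0.] F [-0.65 -0.49 -0.06] M [-0.034  0.023  0.009] g 1.001
```

{"op": "play_rows", "data": {
  "increments": [
    {"offset": [-130, -160, 22], "twist": 0, "grip": 1},
    {"offset": [-130, -160, 22], "twist": 0, "grip": 1},
    {"offset": [-130, -160, 22], "twist": 0, "grip": 1},
    {"offset": [-130, -160, 22], "twist": 0, "grip": 1},
    {"offset": [-130, -160, 22], "twist": 0, "grip": 1}
  ]
}}

```text
time: 1.47
tool_pos: [0.2437, 0.4153, 0.3824]
tool_rot: [0.0, 0.127, 0.992, 0.0]
contact_force: [1.3, 1.0, 0.6]
gripper_width: 0.998
```

{"op": "play_rows", "data": {
  "increments": [
    {"offset": [-130, -160, 22], "twist": 0, "grip": 1},
    {"offset": [-130, -160, 22], "twist": 0, "grip": 1},
    {"offset": [-130, -160, 22], "twist": 0, "grip": 1},
    {"offset": [-130, -160, 22], "twist": 0, "grip": 1},
    {"offset": [-130, -160, 22], "twist": 0, "grip": 1}
  ]
}}

```text
time: 1.88
tool_pos: [0.3288, 0.2274, 0.3608]
tool_rot: [0.001, 0.127, 0.992, 0.0]
contact_force: [0.9, 0.4, 0.4]
gripper_width: 1.002
```

{"op": "play_rows", "data": {
  "increments": [
    {"offset": [-130, -160, 22], "twist": 0, "grip": 1},
    {"offset": [-130, -160, 22], "twist": 0, "grip": 1},
    {"offset": [-130, -160, 22], "twist": 0, "grip": 1},
    {"offset": [-130, -160, 22], "twist": 0, "grip": 1},
    {"offset": [-130, -160, 22], "twist": 0, "grip": 1}
  ]
}}

```text
time: 2.3
tool_pos: [0.4142, 0.0394, 0.339]
tool_rot: [0.001, 0.128, 0.992, 0.0]
contact_force: [0.2, 1.2, -0.4]
gripper_width: 1.0
```

```bash
python3 -c "
from h import *
go(.449,-.037,.33,-22)"
```

```text
t 2.3 pos [0.4142 0.0394 0.339 ] yaw 165.3 offset [-53.  -65.1   9.1] len 84.0 twist 0.128 tilt [ 0.1 -0. ] F [ 0.23  1.22 -0.43] M [-0.022 -0.026  0.008] g 1.0
```

{"op": "play_rows", "data": {
  "increments": [
    {"offset": [-53, -65, 9], "twist": 0.128, "grip": 1},
    {"offset": [-53, -65, 9], "twist": 0.128, "grip": 1},
    {"offset": [-53, -65, 9], "twist": 0.128, "grip": 1},
    {"offset": [-53, -65, 9], "twist": 0.128, "grip": 1}
  ]
}}

```text
time: 2.63
tool_pos: [0.4492, -0.0366, 0.3295]
tool_rot: [-0.001, 0.193, 0.981, 0.0]
contact_force: [0.0, 0.3, -0.5]
gripper_width: 1.004
```

```bash
python3 -c "
from h import *
go(.449,-.037,.185,-22)
cv2.imwrite('pics/s1.png',cv2.resize(manip.grab_frame('scene')[120:280,160:360],None,fx=3,fy=3))"
```

```text
t 2.63 pos [ 0.4492 -0.0366  0.3295] yaw 157.8 offset [-1.000e-01 -4.000e-01  1.445e+02] len 144.0 twist -0.004 tilt [-0.06  0.02] F [ 0.04  0.27 -0.45] M [0.039 0.057 0.075] g 1.004
```

View pics/s1.png

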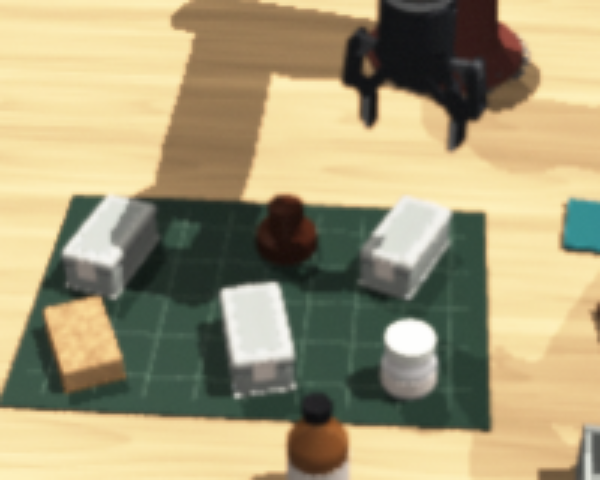

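The open jaws are poised above the first tin (crop 405,245) and lined up with it. Now to descend and grip.

{"op": "play_rows", "data": {
  "increments": [
    {"offset": [0, 0, 40], "twist": 0, "grip": 1},
    {"offset": [0, 0, 80], "twist": 0, "grip": 1},
    {"offset": [0, 0, 115], "twist": 0, "grip": 1},
    {"offset": [0, 0, 135], "twist": 0, "grip": 1},
    {"offset": [0, 0, 144], "twist": 0, "grip": 1}
  ]
}}

```text
time: 3.1
tool_pos: [0.4466, -0.0328, 0.1822]
tool_rot: [-0.003, 0.189, 0.982, 0.0]
contact_force: [-0.0, -0.6, -0.0]
gripper_width: 1.0
```

{"op": "play_rows", "data": {
  "increments": [
    {"offset": [0, 0, 0], "twist": 0, "grip": 0.5},
    {"offset": [0, 0, 0], "twist": 0, "grip": 0},
    {"offset": [0, 0, 0], "twist": 0, "grip": 0},
    {"offset": [0, 0, 0], "twist": 0, "grip": 0},
    {"offset": [0, 0, 0], "twist": 0, "grip": 0}
  ]
}}

```text
time: 3.52
tool_pos: [0.4497, -0.0347, 0.1876]
tool_rot: [0.002, 0.191, 0.982, 0.0]
contact_force: [-0.5, 1.3, 3.3]
gripper_width: 0.698
```

```bash
python3 -c "
from h import *
go(.449,-.037,.185,-22)"
```

```text
t 3.52 pos [ 0.4497 -0.0347  0.1876] yaw 158.0 offset [-0.2 -2.5  2.6] len 4.0 twist 0.001 tilt [ 0.19 -0.02] F [-0.54  1.31  3.27] M [0.069 0.207 0.09 ] g 0.698
```

{"op": "play_rows", "data": {
  "increments": [
    {"offset": [0, 0, -20], "twist": 0, "grip": 0},
    {"offset": [0, 0, -60], "twist": 0, "grip": 0},
    {"offset": [0, 0, -100], "twist": 0, "grip": 0},
    {"offset": [0, 0, -140], "twist": 0, "grip": 0},
    {"offset": [0, 0, -160], "twist": 0, "grip": 0}
  ]
}}

```text
time: 3.93
tool_pos: [0.4492, -0.0347, 0.3508]
tool_rot: [0.004, 0.191, 0.982, -0.0]
contact_force: [2.1, -1.2, -6.4]
gripper_width: 0.697
```

{"op": "play_rows", "data": {
  "increments": [
    {"offset": [0, 0, 0], "twist": 0, "grip": 0},
    {"offset": [0, 0, 0], "twist": 0, "grip": 0},
    {"offset": [0, 0, 0], "twist": 0, "grip": 0},
    {"offset": [0, 0, 0], "twist": 0, "grip": 0},
    {"offset": [0, 0, 0], "twist": 0, "grip": 0}
  ]
}}

```text
time: 4.35
tool_pos: [0.448, -0.0345, 0.3424]
tool_rot: [-0.003, 0.191, 0.982, 0.0]
contact_force: [0.4, -0.2, -7.3]
gripper_width: 0.69
```

```bash
python3 -c "
from h import *
go(.449,-.037,.185,-22)"
```

```text
t 4.35 pos [ 0.448  -0.0345  0.3424] yaw 158.0 offset [ -2.8  -1.8 157.4] len 157.0 twist 0.0 tilt [-0.32  0.08] F [ 0.41 -0.24 -7.29] M [ 0.042  0.049 -0.009] g 0.69
```

{"op": "play_rows", "data": {
  "increments": [
    {"offset": [-41, 0, 0], "twist": 0, "grip": 0},
    {"offset": [-82, 0, 0], "twist": 0, "grip": 0},
    {"offset": [-82, 0, 0], "twist": 0, "grip": 0},
    {"offset": [-82, 0, 0], "twist": 0, "grip": 0},
    {"offset": [-82, 0, 0], "twist": 0, "grip": 0}
  ]
}}

```text
time: 4.77
tool_pos: [0.5247, -0.0654, 0.3436]
tool_rot: [-0.002, 0.191, 0.982, 0.0]
contact_force: [-0.1, 0.6, -6.0]
gripper_width: 0.692
```

{"op": "play_rows", "data": {
  "increments": [
    {"offset": [0, 0, 0], "twist": 0, "grip": 0},
    {"offset": [0, 0, 0], "twist": 0, "grip": 0},
    {"offset": [0, 0, 0], "twist": 0, "grip": 0},
    {"offset": [0, 0, 0], "twist": 0, "grip": 0},
    {"offset": [0, 0, 0], "twist": 0, "grip": 0}
  ]
}}

```text
time: 5.18
tool_pos: [0.5245, -0.0652, 0.3462]
tool_rot: [0.0, 0.191, 0.982, -0.0]
contact_force: [-0.5, 0.0, -6.4]
gripper_width: 0.693
```

```bash
cat > m.py <<'E'
from h import *
s=manip.state(); q=s["tool_rot"]; R=Ro.from_quat([q[1],q[2],q[3],q[0]]).as_matrix()
print(round(s["time"],2),s["tool_pos"].round(4),"Mtool",(R.T@s["ft_torque"]).round(3),"F",s["contact_force"].round(2),"g",round(s["gripper_width"],3))
E
python3 m.py
```

```text
5.18 [ 0.5245 -0.0652  0.3462] Mtool [-0.03   0.078  0.017] F [-0.53  0.03 -6.38] g 0.693
```

{"op": "play_rows", "data": {
  "increments": [
    {"offset": [41, 0, 0], "twist": 0, "grip": 0},
    {"offset": [82, 0, 0], "twist": 0, "grip": 0},
    {"offset": [82, 0, 0], "twist": 0, "grip": 0},
    {"offset": [82, 0, 0], "twist": 0, "grip": 0},
    {"offset": [82, 0, 0], "twist": 0, "grip": 0}
  ]
}}

```text
time: 5.6
tool_pos: [0.4485, -0.0345, 0.3464]
tool_rot: [0.001, 0.191, 0.982, -0.0]
contact_force: [-0.1, 0.5, -6.9]
gripper_width: 0.692
```

{"op": "play_rows", "data": {
  "increments": [
    {"offset": [0, 0, 0], "twist": 0, "grip": 0},
    {"offset": [0, 0, 0], "twist": 0, "grip": 0},
    {"offset": [0, 0, 0], "twist": 0, "grip": 0},
    {"offset": [0, 0, 0], "twist": 0, "grip": 0},
    {"offset": [0, 0, 0], "twist": 0, "grip": 0}
  ]
}}

```text
time: 6.02
tool_pos: [0.4492, -0.0349, 0.3458]
tool_rot: [-0.0, 0.191, 0.982, 0.0]
contact_force: [-0.7, -0.5, -7.1]
gripper_width: 0.692
```

```bash
python3 m.py
```

```text
6.02 [ 0.4492 -0.0349  0.3458] Mtool [-0.026 -0.049 -0.002] F [-0.68 -0.48 -7.12] g 0.692
```

{"op": "play_rows", "data": {
  "increments": [
    {"offset": [-41, 0, 0], "twist": 0, "grip": 0},
    {"offset": [-82, 0, 0], "twist": 0, "grip": 0},
    {"offset": [-82, 0, 0], "twist": 0, "grip": 0},
    {"offset": [-82, 0, 0], "twist": 0, "grip": 0},
    {"offset": [-82, 0, 0], "twist": 0, "grip": 0}
  ]
}}

```text
time: 6.43
tool_pos: [0.5251, -0.0656, 0.345]
tool_rot: [-0.001, 0.191, 0.982, 0.0]
contact_force: [0.9, 0.3, -6.5]
gripper_width: 0.692
```

{"op": "play_rows", "data": {
  "increments": [
    {"offset": [0, 0, 0], "twist": 0, "grip": 0},
    {"offset": [0, 0, 0], "twist": 0, "grip": 0},
    {"offset": [0, 0, 0], "twist": 0, "grip": 0},
    {"offset": [0, 0, 0], "twist": 0, "grip": 0},
    {"offset": [0, 0, 0], "twist": 0, "grip": 0}
  ]
}}

```text
time: 6.85
tool_pos: [0.5245, -0.0652, 0.3462]
tool_rot: [0.0, 0.191, 0.982, -0.0]
contact_force: [0.3, 0.2, -7.2]
gripper_width: 0.693
```

```bash
python3 m.py
```

```text
6.85 [ 0.5245 -0.0652  0.3462] Mtool [-0.045  0.1   -0.022] F [ 0.3   0.22 -7.24] g 0.693
```

{"op": "play_rows", "data": {
  "increments": [
    {"offset": [41, 0, 0], "twist": 0, "grip": 0},
    {"offset": [82, 0, 0], "twist": 0, "grip": 0},
    {"offset": [82, 0, 0], "twist": 0, "grip": 0},
    {"offset": [82, 0, 0], "twist": 0, "grip": 0},
    {"offset": [82, 0, 0], "twist": 0, "grip": 0}
  ]
}}

```text
time: 7.27
tool_pos: [0.4485, -0.0345, 0.3464]
tool_rot: [0.001, 0.191, 0.982, -0.0]
contact_force: [0.4, 0.3, -6.7]
gripper_width: 0.692
```

{"op": "play_rows", "data": {
  "increments": [
    {"offset": [0, 0, 0], "twist": 0, "grip": 0},
    {"offset": [0, 0, 0], "twist": 0, "grip": 0},
    {"offset": [0, 0, 0], "twist": 0, "grip": 0},
    {"offset": [0, 0, 0], "twist": 0, "grip": 0},
    {"offset": [0, 0, 0], "twist": 0, "grip": 0}
  ]
}}

```text
time: 7.68
tool_pos: [0.4493, -0.0349, 0.3458]
tool_rot: [-0.0, 0.191, 0.982, -0.0]
contact_force: [-0.5, 0.5, -7.7]
gripper_width: 0.692
```

```bash
python3 m.py; python3 -c "
from h import *
go(.449,-.0355,.186,-22)"
```

```text
7.68 [ 0.4493 -0.0349  0.3458] Mtool [ 0.03  -0.114 -0.009] F [-0.53  0.53 -7.7 ] g 0.692
t 7.68 pos [ 0.4493 -0.0349  0.3458] yaw 158.0 offset [  0.   -0.6 159.8] len 160.0 twist -0.0 tilt [-0. -0.] F [-0.53  0.53 -7.7 ] M [-0.071 -0.095  0.009] g 0.692
```

The moment about tool y flips by about 0.17 N m with each stroke, which suggests this tin rattles. To confirm, I'll average readings and add a slow return as a control against position effects.

{"op": "play_rows", "data": {
  "increments": [
    {"offset": [-41, 0, 0], "twist": 0, "grip": 0},
    {"offset": [-82, 0, 0], "twist": 0, "grip": 0},
    {"offset": [-82, 0, 0], "twist": 0, "grip": 0},
    {"offset": [-82, 0, 0], "twist": 0, "grip": 0},
    {"offset": [-82, 0, 0], "twist": 0, "grip": 0}
  ]
}}

```text
time: 8.1
tool_pos: [0.5251, -0.0656, 0.345]
tool_rot: [-0.001, 0.191, 0.982, 0.0]
contact_force: [-0.4, 0.1, -6.6]
gripper_width: 0.698
```

```bash
cat > a.py <<'E'
from h import *
L=[]
for i in range(14):
    manip.grab_frame("top"); s=manip.state(); q=s["tool_rot"]; R=Ro.from_quat([q[1],q[2],q[3],q[0]]).as_matrix()
    if i>=5: L.append(R.T@s["ft_torque"])
L=np.array(L); print(round(s["time"],2),s["tool_pos"].round(4),"M",L.mean(0).round(3),"+-",(L.std(0)/3).round(3))
E
python3 a.py
```

```text
8.8 [ 0.5248 -0.0654  0.3458] M [-0.016  0.096  0.015] +- [0.008 0.01  0.011]
```

{"op": "play_rows", "data": {
  "increments": [
    {"offset": [2, 0, 0], "twist": 0, "grip": 0},
    {"offset": [5, 0, 0], "twist": 0, "grip": 0},
    {"offset": [9, 0, 0], "twist": 0, "grip": 0},
    {"offset": [13, 0, 0], "twist": 0, "grip": 0},
    {"offset": [18, 0, 0], "twist": 0, "grip": 0}
  ]
}}

```text
time: 9.22
tool_pos: [0.5077, -0.0585, 0.3457]
tool_rot: [-0.0, 0.191, 0.982, -0.0]
contact_force: [0.7, 0.1, -6.6]
gripper_width: 0.689
```

{"op": "play_rows", "data": {
  "increments": [
    {"offset": [5, 0, 0], "twist": 0, "grip": 0},
    {"offset": [10, 0, 0], "twist": 0, "grip": 0},
    {"offset": [15, 0, 0], "twist": 0, "grip": 0},
    {"offset": [20, 0, 0], "twist": 0, "grip": 0},
    {"offset": [25, 0, 0], "twist": 0, "grip": 0}
  ]
}}

```text
time: 9.63
tool_pos: [0.4844, -0.0491, 0.3457]
tool_rot: [0.0, 0.191, 0.982, 0.0]
contact_force: [-0.0, -1.1, -7.3]
gripper_width: 0.694
```

{"op": "play_rows", "data": {
  "increments": [
    {"offset": [5, 0, 0], "twist": 0, "grip": 0},
    {"offset": [10, 0, 0], "twist": 0, "grip": 0},
    {"offset": [15, 0, 0], "twist": 0, "grip": 0},
    {"offset": [20, 0, 0], "twist": 0, "grip": 0},
    {"offset": [24, 0, 0], "twist": 0, "grip": 0}
  ]
}}

```text
time: 10.05
tool_pos: [0.4622, -0.0401, 0.3457]
tool_rot: [-0.0, 0.191, 0.982, -0.0]
contact_force: [-0.4, 0.0, -6.7]
gripper_width: 0.693
```

{"op": "play_rows", "data": {
  "increments": [
    {"offset": [4, 0, 0], "twist": 0, "grip": 0},
    {"offset": [7, 0, 0], "twist": 0, "grip": 0},
    {"offset": [10, 0, 0], "twist": 0, "grip": 0},
    {"offset": [13, 0, 0], "twist": 0, "grip": 0},
    {"offset": [15, 0, 0], "twist": 0, "grip": 0}
  ]
}}

```text
time: 10.47
tool_pos: [0.4485, -0.0346, 0.3457]
tool_rot: [-0.0, 0.191, 0.982, 0.0]
contact_force: [0.6, 0.5, -6.0]
gripper_width: 0.69
```

```bash
python3 a.py
```

```text
11.17 [ 0.4488 -0.0347  0.3457] M [-0.011  0.095  0.004] +- [0.013 0.007 0.007]
```

{"op": "play_rows", "data": {
  "increments": [
    {"offset": [-41, 0, 0], "twist": 0, "grip": 0},
    {"offset": [-82, 0, 0], "twist": 0, "grip": 0},
    {"offset": [-82, 0, 0], "twist": 0, "grip": 0},
    {"offset": [-82, 0, 0], "twist": 0, "grip": 0},
    {"offset": [-82, 0, 0], "twist": 0, "grip": 0}
  ]
}}

```text
time: 11.58
tool_pos: [0.525, -0.0655, 0.3451]
tool_rot: [-0.001, 0.191, 0.982, 0.0]
contact_force: [0.2, 0.1, -6.9]
gripper_width: 0.689
```

{"op": "play_rows", "data": {
  "increments": [
    {"offset": [41, 0, 0], "twist": 0, "grip": 0},
    {"offset": [82, 0, 0], "twist": 0, "grip": 0},
    {"offset": [82, 0, 0], "twist": 0, "grip": 0},
    {"offset": [82, 0, 0], "twist": 0, "grip": 0},
    {"offset": [82, 0, 0], "twist": 0, "grip": 0}
  ]
}}

```text
time: 12.0
tool_pos: [0.448, -0.0342, 0.3466]
tool_rot: [0.001, 0.19, 0.982, -0.0]
contact_force: [-1.2, -0.5, -6.5]
gripper_width: 0.691
```

```bash
python3 a.py; python3 -c "
from h import *
go(.582,.264,.35,0)"
```

```text
12.7 [ 0.4489 -0.0347  0.3456] M [-0.007 -0.041 -0.006] +- [0.01  0.007 0.011]
t 12.7 pos [ 0.4489 -0.0347  0.3456] yaw 158.0 offset [-11.6 326.9  -4.4] len 327.0 twist -0.384 tilt [-0.01  0.  ] F [ 0.38 -0.23 -7.39] M [-0.027 -0.038  0.033] g 0.689
```

Confirmed. At the same position the moment is +0.095 after the slow return and −0.041 after a brisk one, so the shift is 0.136 N m. I'll carry this tin to the pad.

{"op": "play_rows", "data": {
  "increments": [
    {"offset": [0, 12, -15], "twist": 0, "grip": 0},
    {"offset": [-1, 36, -30], "twist": 0, "grip": 0},
    {"offset": [-3, 72, -43], "twist": 0, "grip": 0},
    {"offset": [-5, 110, -43], "twist": 0, "grip": 0},
    {"offset": [-7, 148, -43], "twist": 0, "grip": 0}
  ]
}}

```text
time: 13.12
tool_pos: [0.5116, 0.1013, 0.3905]
tool_rot: [0.002, 0.191, 0.982, 0.0]
contact_force: [0.6, -0.7, -7.0]
gripper_width: 0.694
```

{"op": "play_rows", "data": {
  "increments": [
    {"offset": [-1, 38, 0], "twist": 0, "grip": 0},
    {"offset": [-2, 76, 0], "twist": 0, "grip": 0},
    {"offset": [-3, 112, 0], "twist": 0, "grip": 0},
    {"offset": [-4, 142, 0], "twist": 0, "grip": 0},
    {"offset": [-5, 162, 0], "twist": 0, "grip": 0}
  ]
}}

```text
time: 13.53
tool_pos: [0.5767, 0.2511, 0.3881]
tool_rot: [-0.0, 0.19, 0.982, 0.0]
contact_force: [-0.1, 0.1, -7.2]
gripper_width: 0.691
```

{"op": "play_rows", "data": {
  "increments": [
    {"offset": [0, 10, 0], "twist": 0, "grip": 0},
    {"offset": [0, 17, 0], "twist": 0, "grip": 0},
    {"offset": [0, 17, 0], "twist": 0, "grip": 0},
    {"offset": [0, 17, 0], "twist": 0, "grip": 0},
    {"offset": [0, 17, 0], "twist": 0, "grip": 0}
  ]
}}

```text
time: 13.95
tool_pos: [0.5822, 0.263, 0.3886]
tool_rot: [-0.0, 0.191, 0.982, -0.0]
contact_force: [0.1, 0.1, -6.7]
gripper_width: 0.696
```

```bash
python3 - <<'E'
from h import *
im=cv2.imread("pics/top0.png"); hsv=cv2.cvtColor(im,cv2.COLOR_BGR2HSV)[170:240,140:215]
m=((hsv[...,2]<140)&((hsv[...,0]<10)|(hsv[...,0]>170))).astype(np.uint8)
c=max(cv2.findContours(m,cv2.RETR_EXTERNAL,cv2.CHAIN_APPROX_NONE)[0],key=cv2.contourArea)
P=np.array([pix2plane("top",u+140,v+170,.014) for u,v in cv2.boxPoints(cv2.minAreaRect(c))]); print("pad",P.mean(0).round(3),np.linalg.norm(P[1]-P[0]).round(3),np.linalg.norm(P[2]-P[1]).round(3))
cv2.imwrite("pics/s2.png",manip.grab_frame("scene"))
for cam in("scene","top"):
  manip.grab_frame(cam)
  for r in manip.tip_of("tin_a_mid",cam)+manip.tip_of("tin_a",cam): print(cam,round(r["p"],2),world(cam,r["xyz"]).round(3))
go(.582,.264,.388,-22)
E
```

```text
pad [0.538 0.226 0.014] 0.087 0.048
scene 0.55 [0.583 0.262 0.229]
scene 0.89 [ 0.47  -0.361  0.004]
scene 0.83 [0.586 0.259 0.206]
scene 0.66 [ 0.607 -0.182  0.006]
top 0.8 [0.582 0.258 0.226]
top 0.79 [ 0.473 -0.353  0.003]
top 0.69 [0.583 0.262 0.205]
top 0.62 [ 0.607 -0.182  0.003]
t 14.3 pos [0.5823 0.2636 0.3889] yaw 158.0 offset [0.5 0.2 0.9] len 1.0 twist -0.0 tilt [0.01 0.  ] F [ 0.54  0.21 -6.24] M [ 0.04  -0.015  0.013] g 0.689
```

View pics/s2.png

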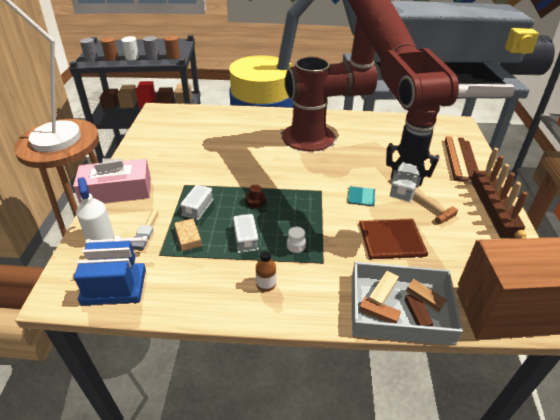

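The scene picture shows the tin held at (405,180) above the pad, with the other things undisturbed. My colour segmentation of the pad failed: it gave 87x48 mm instead of 160x180 mm. I'll check the pad centre again from its corners in the top view.

```bash
python3 - <<'E'
from h import *
P=np.array([pix2plane("top",u,v,.014) for u,v in((148,180),(206,177),(209,231),(150,234))])
print("pad",P.mean(0).round(3),[np.linalg.norm(P[i]-P[i-1]).round(3) for i in range(4)])
for cam in("scene","top"):
  manip.grab_frame(cam)
  for r in manip.tip_of("pad_top",cam)[:1]: print(cam,round(r["p"],2),world(cam,r["xyz"]).round(3))
E
```

```text
pad [0.577 0.261 0.014] [np.float64(0.163), np.float64(0.175), np.float64(0.162), np.float64(0.175)]
scene 0.58 [0.579 0.264 0.019]
top 0.56 [0.585 0.265 0.018]
```

The pad centre agrees to within a few millimetres, and the tin is level and still at (0.583, 0.261), its underside about 0.19 m above the pad. I'll hand it in.

```bash
python3 -c "
from h import *
go(.582,.264,.388,-22); print(np.abs(manip.state()['joint_vel']).max()); print(manip.job_done())"
```

```text
t 14.5 pos [0.5824 0.264  0.3887] yaw 158.0 offset [ 0.4 -0.1  0.7] len 1.0 twist 0.0 tilt [ 0. -0.] F [-0.19  0.09 -6.64] M [-0.013 -0.055 -0.011] g 0.695
0.002588881257588994
the job is handed in; nothing more can be done
None
```

The first tin I picked up, the one nearest the arm on the left of the mat, was the rattling one. I handed the job in at 14.5 s while holding it over the leather pad.

- **Shaking:** I gave it seven brisk lengthwise strokes, and the wrist moment flipped every time I measured it. As a check, a slow return left the moment at +0.095 N m, while a brisk one to the same spot gave −0.041 N m. That shift of about 0.136 N m matches the loose ball.
- **Other tins:** I never touched the other two tins, so there was no quiet tin to put back. The last picture showed everything else undisturbed.
- **Final hold:** The tool was level (0.0° tilt), still and gripping firmly. The tin's centre was within about 5 mm of the pad's centre. Its underside was about 19 cm above the pad.
- **Failed check:** My colour segmentation of the pad gave a wrong size, so I discarded it. The networks on both cameras and the pad's corners in the top view agreed on its centre to within about 8 mm.

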